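Start the dust extraction at the grinding bench

TASK

Start the dust extraction from the control box on the grinding bench, using only the fingertips: first press down the white-striped end of the black rocker to switch it on, then push the blue button fully in (it stays in), then press the green button fully down, keep it down for about a second and let it come up again. Press each only in its turn, keep off the red stop button, and leave the hub, disc, can and wrench lying where they are; nothing is to be picked up.

Things in the scene. Friction and masses are not known exactly. Their poses are not given: they have to be found in the camera images.
- console: Grey control box, aluminium top, fixed on the bench, 200 (x) x 350 (y) x 70 mm high. Origin: centre of its underside; z up, x away from the robot when unturned; turned by up to 0.35 rad. On its top four control units (rocker, blue, green, red, in any order) stand in a row along y, 45 mm to the -x side of its centre line, 85 mm apart; the rest is a ledge where a hub and a disc lie.
- rocker_base: Grey frame under the rocker, 72 (x) x 42 (y) x 10 mm high, same axes as the box. Fixed on the box's top; which of the four places in the row it takes changes. Origin: centre of its underside. Rocker: black, 56 (x) x 30 (y) mm, two flat halves meeting in a shallow V at the pivot, 18 mm above the box's top over the frame's centre; the far (+x) half has a white stripe across it.
- rocker (a joint): Tilt of the rocker (rad): 0 = off, 0.32 = on (end stop). Off: near half level, striped far half sloping up, its tip about 31 mm above the box's top. On: striped half level, its top 22 mm above the box's top. Starts at 0 to 0.04. Friction only, stays where it is left; pressed 20 mm out from the pivot it takes about 2.5 N.
- rocker_on (a point): Where to press the rocker: point on the top face of its white-striped half, 20 mm out from the pivot; it moves with the rocker. Off: about 28 mm above the box's top and about 18 mm to the +x side of the pivot; on: 22 mm above the box's top.
- blue_base: Black round collar of the blue button, diameter 48 mm, 12 mm high. Fixed on the box's top; which of the four places in the row it takes changes. Origin: centre of its underside.
- blue (a joint): How far the blue button is pushed in (m): 0 = out, 0.007 = fully in (end stop). Starts at 0 to 0.001. Moves straight down, friction about 3.5 N, no spring: it stays in.
- blue_top (a point): Centre of the flat top of the blue button (diameter 30 mm); it moves with it: 25 mm above the box's top when out, 18 mm when fully in.
- green_base: Black round collar of the green button, diameter 46 mm, 12 mm high. Fixed on the box's top; which of the four places in the row it takes changes. Origin: centre of its underside.
- green (a joint): How far the green button is pressed (m): 0 = up, 0.006 = fully down (end stop). Straight down against a spring: 1.5 N to start, 5 N fully down; it springs back.
- green_top (a point): Centre of the flat top of the green button (diameter 30 mm); it moves with it: 22 mm above the box's top when up, 16 mm fully down.
- red_base: Yellow round collar of the red stop button, diameter 52 mm, 12 mm high. Fixed on the box's top; which of the four places in the row it takes changes. Origin: centre of its underside.
- red (a joint): How far the red stop button (diameter 36 mm, top 22 mm above the box's top) is pressed (m): 0 = up, 0.006 = down; spring return. Leave it alone.
- hub: Loose dark steel hub, flange of diameter 52 mm, 32 mm high, lying on the box's ledge behind the controls. Origin: centre of its underside. Leave it.
- disc: Loose orange grinding disc, diameter 80 mm, 12 mm thick, 22 mm hole, lying flat on the box's ledge behind the controls. Origin: centre of its underside. Leave it.
- can: Loose steel can with a yellow band, diameter 60 mm, 85 mm high, standing on the bench beside the box's -y end. Origin: centre of its underside. Leave it.
- wrench: Loose steel wrench, 160 mm long, lying on the bench beside the box's +y end, about along the box's x. Origin: about its middle. Leave it.
There are look-alikes about, which are no part of the job. What is meant by the wrench is not brown or turquoise, and is the larger of those in its own colour.

How it is judged:
By the outcome, as a careful person would: the job done as asked, in the order asked, and still so for the second after the job is handed in, with the robot touching nothing.
It also fails if it takes over 48 s, if anything falls off the work surface, if the arm or the gripper's body presses on something with over 40 N, if the wrist force passes 120 N, or if a joint passes its speed limit or range.

ROBOT

A 6-joint arm with a two-finger parallel gripper is mounted at the origin on the work surface. World frame = base frame: x ahead of the robot, y to its left, z up, the work surface at z = 0. Lengths are in m, angles in rad, forces in N, time in s.
With the tool pointing down it reaches from about 0.3 to 0.775 m from the base axis. Payload 14.6 kg.
Tool frame: the origin (TCP) lies midway between the tips of the shut fingers; the grasp point (between the pads) lies 19 mm behind it (ctrl.tcp_to_grasp is the distance from the TCP to the grasp point, in m); x points along the fingers, y is the direction in which the jaws open and shut, and the axes are right-handed (so a half turn about x gives the same grasp; the last joint's range is limited). The gripper opens to 94 mm and grips with 3 to 60 N. Pads are 16 mm wide; open, the fingers measure 119 mm over their backs; the gripper's body (75 mm by 177 mm) begins 78 mm behind the grasp point.
Start: joints at [1.133, 0.3, 1.521, -0, 1.321, -0.067], TCP at [0.199, 0.513, 0.205] pointing down, gripper open.
Joint ranges: [-3.03, 3.03], [-0.79, 2.21], [0.23, 2.52], [-1.04, 4.18], [0, 3.07], [-2.55, 2.55]. Speed limits (rad/s): [2.22, 2.22, 2.57, 3.14, 3.14, 3.14].

INTERFACE

Orientations are given as [roll, pitch, yaw] about the fixed x, y, z axes, in that order (R = Rz(yaw) Ry(pitch) Rx(roll)).
In Python, from station import ctrl gives the robot as it stands.
- The arm moves only by the tool jog_arm, never from a script. Its argument "rows" is one flat list of numbers, 7 for each row, row after row: the shift along the world's x, y, z in m, then the turn, a rotation vector about the world's x, y, z in degrees, then the closure, from 0 (fully open) to 1 (shut). A call has 1 to 8 rows; each row shifts and turns the commanded pose from where the row before left it; what a row does not reach is not made up. A row lasts 1/12 s, in which the tool goes at most 41.7 mm and 7.16 degrees, less where a joint would pass 70% of its speed; a pose out of reach is approached as far as the arm can. A call with a gripper value outside its range is refused whole. The fingers move at their own pace and stop on an object; "squeeze" is the grip in N (left out, the last holds). Time passes only in rows, so rows that do not move let the fingers close. It gives the time, the measured TCP pose, the force and the opening at its end, in the units of the state.
- ctrl.get_obs(): the state, without advancing time (a new reading comes with each control period).
- ctrl.camera(name): name is "side" or "top"; returns (picture, depth): 420x560x3 uint8, red, green, blue; 420x560 float32, m along the optical axis (not along the pixel's ray), 0 where there is no reading.
- ctrl.camera_model(name): a dict with "K" (3x3 intrinsics, pixels), "extrinsics" (4x4, takes a point from camera to world coordinates). Camera axes: x right, y down, z forward; pixel columns grow to the right and rows downward; lengths in m; the calibration is good to about 2 mm. A picture is of the moment at which its call begins. camera_model takes no time and is no camera call.
- ctrl.hand_in(): hands the job in, once; it reports no verdict.
The state is a dict: "time_s": time; "qpos": joint angles; "joint_vel": joint speeds; "tau": joint torques, N m; "ee_pos": TCP position; "eef_rot": TCP orientation; "force": force on the tool from outside, world axes, zero at the start; "moment": the same for the moment, N m; "grip_width": finger opening in m.
Only numpy, scipy, OpenCV 4.12 (cv2) and the standard library are available. Lean on these libraries where they do the work, as an engineer would, in place of code of your own. Each camera call takes 0.05 s, during which the arm holds its last target.

## Working session

There is one attempt and no reset: what is moved stays moved. The work goes in short steps, Python scripts to look and compute and a tool call to move; the robot and the scene stay as the last step left them, time stands still between calls to the robot, and variables do not carry over. Pictures are saved under pics/ and viewed, and the job is handed in when it is done.

Besides the shell and the picture viewer there is one more tool, called after "Call:" by a JSON object that holds its "op" and its "data", one argument or row to a line. jog_arm: Moves the arm, as the interface text tells. Its arguments: {"type":"object","properties":{"rows":{"type":"array"},"squeeze":{"type":"number"}},"required":["rows"]}

```bash
mkdir -p pics; python3 - <<'E'
from station import ctrl
import cv2,numpy as np
o=ctrl.get_obs();print({k:np.round(v,3).tolist() for k,v in o.items()})
for n in("top","side"):
    p,d=ctrl.camera(n);cv2.imwrite(f"pics/{n}0.png",p[:,:,::-1]);np.save(f"{n}0.npy",d)
    m=ctrl.camera_model(n);print(n,np.round(m["K"],1).tolist(),np.round(m["extrinsics"],3).tolist())
E
```

```text
{'time_s': 0.0, 'qpos': [1.133, 0.3, 1.522, -0.0, 1.321, -0.067], 'joint_vel': [-0.0, 0.001, 0.0, -0.001, 0.0, -0.0], 'tau': [0.001, -53.181, -35.273, 0.071, 0.024, -0.0], 'ee_pos': [0.199, 0.512, 0.205], 'eef_rot': [-1.633, 1.57, -2.004], 'force': [-0.239, 0.189, -0.329], 'moment': [0.013, -0.029, 0.01], 'grip_width': 0.094}
top [[478.7, 0.0, 282.2], [0.0, 478.7, 208.6], [0.0, 0.0, 1.0]] [[-0.005, -0.978, 0.207, 0.444], [-1.0, 0.006, 0.003, 0.046], [-0.004, -0.207, -0.978, 1.096], [0.0, 0.0, 0.0, 1.0]]
side [[413.7, 0.0, 278.5], [0.0, 413.7, 210.8], [0.0, 0.0, 1.0]] [[0.803, -0.333, 0.494, 0.185], [-0.595, -0.428, 0.68, -0.575], [-0.015, -0.84, -0.542, 0.601], [0.0, 0.0, 0.0, 1.0]]
```

View pics/top0.png

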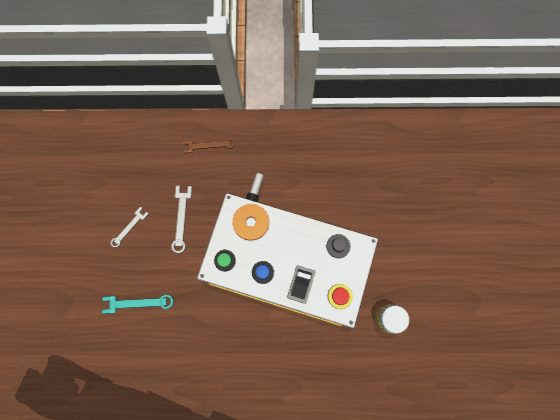

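View pics/side0.png

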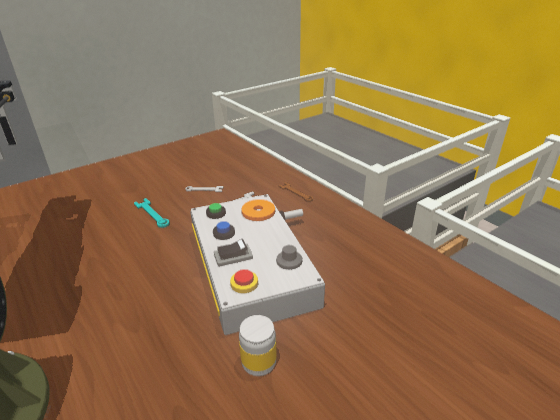

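The top view shows green at (224,260), blue at (263,272), the rocker at (301,285) with its stripe near (304,275), and red at (340,296). The disc is at (251,222), the hub at (338,246) and the can at (395,320). Next I measure the controls.

```bash
cat >h.py <<'E'
import cv2,numpy as np
from station import ctrl
def pt(m,u,v,z):
    K=m["K"];E=np.array(m["extrinsics"]);r=E[:3,:3]@np.linalg.inv(K)@[u,v,1.];c=E[:3,3]
    return c+r*(z-c[2])/r[2]
def dp(m,u,v,d):
    E=np.array(m["extrinsics"]);return E[:3,:3]@(np.linalg.inv(m["K"])@[u,v,1.]*d)+E[:3,3]
def blobs(p,box):
    h=cv2.cvtColor(p,cv2.COLOR_RGB2HSV).astype(int);H,S,V=h[...,0],h[...,1],h[...,2]
    M=np.zeros(H.shape,bool);x0,y0,x1,y1=box;M[y0:y1,x0:x1]=1
    r={}
    for n,c in dict(green=(H>45)&(H<80)&(S>120)&(V>50),blue=(H>100)&(H<125)&(S>120)&(V>60),red=((H<6)|(H>174))&(S>170)&(V>100)).items():
        k,l,st,ce=cv2.connectedComponentsWithStats((c&M).astype(np.uint8))
        if k>1:
            i=1+st[1:,4].argmax();r[n]=(ce[i],st[i],l==i)
    return r
E
python3 - <<'E'
from h import *
for n,box in(("top",(195,190,380,330)),("side",(185,190,330,330))):
    p=cv2.imread(f"pics/{n}0.png")[:,:,::-1].copy();d=np.load(n+"0.npy");m=ctrl.camera_model(n)
    for k,(c,s,M) in blobs(p,box).items():
        z={'green':.092,'blue':.095,'red':.092}[k]
        print(n,k,np.round(c,1),s,'ray',pt(m,*c,z).round(4),'depth',dp(m,*c,np.median(d[M])).round(4))
    if n=="top":
        for u,v in((301,285),(304,275),(299,292),(290,250),(228,290),(310,310)): print(u,v,dp(m,u,v,d[v,u]).round(4))
    c=(cv2.resize(p[180:340,185:390],None,fx=3.8,fy=3.8,interpolation=cv2.INTER_CUBIC)[:600])
    cv2.imwrite(f"pics/{n}0z.png",c[:,:,::-1])
E
```

```text
top green [223.8 259.6] [217 253  14  14 149] ray [0.5474 0.1721 0.092 ] depth [0.5475 0.1723 0.0908]
top blue [262.1 271.5] [255 265  15  14 160] ray [0.5218 0.0914 0.095 ] depth [0.5219 0.0915 0.0937]
top red [340.5 294.9] [332 288  17  17 164] ray [ 0.4732 -0.0705  0.092 ] depth [ 0.4732 -0.0706  0.0912]
301 285 [0.4938 0.0108 0.0916]
304 275 [0.5139 0.0045 0.0988]
299 292 [0.4795 0.0151 0.0933]
290 250 [0.5689 0.0328 0.0747]
228 290 [0.488  0.1726 0.0013]
310 310 [ 0.443  -0.0083  0.0673]
side green [214.5 206.4] [209 204  12   6  49] ray [0.5427 0.1696 0.092 ] depth [0.5431 0.1703 0.0915]
side blue [222.7 225. ] [217 222  12   7  64] ray [0.5178 0.0882 0.095 ] depth [0.5179 0.0884 0.0949]
side red [236.5 278. ] [236 278   2   1   2] ray [ 0.4543 -0.0707  0.092 ] depth [ 0.454  -0.0712  0.0926]
```

View pics/top0z.png

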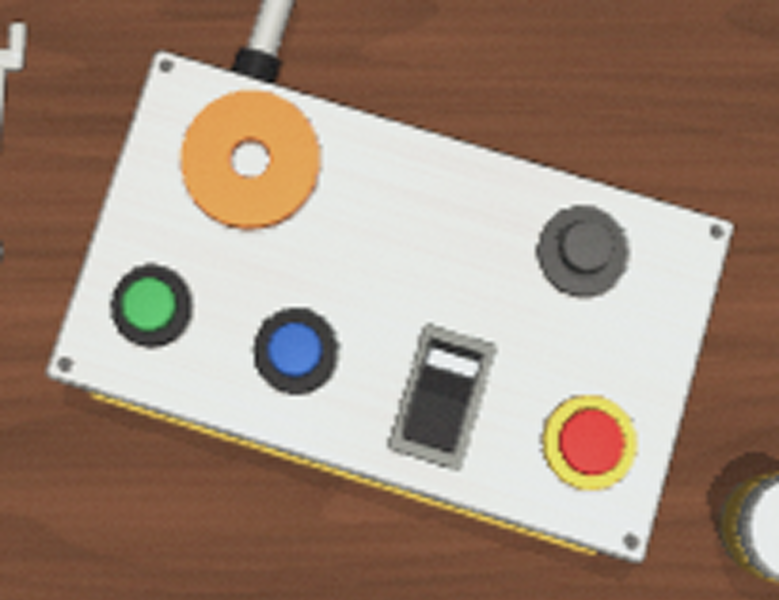

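```bash
python3 - <<'E'
from h import *
from scipy.spatial.transform import Rotation as R
o=ctrl.get_obs();M=R.from_euler('xyz',o['eef_rot']).as_matrix();print(M.round(3))
G=np.array([.5474,.1721]);B=np.array([.5218,.0914]);Rd=np.array([.4732,-.0705])
# fit rigid row
A=np.array([G,B,Rd]);s=np.array([0,-.085,-.255]);u=G-Rd;u/=np.linalg.norm(u);c=(A-s[:,None]*u).mean(0)
print('y axis',u,'yaw',np.arctan2(-u[0],u[1]));
for k in range(4):print(k,(c-.085*k*u).round(4))
x=np.array([u[1],-u[0]]);print('press',(c-.17*u+.018*x).round(4))
j=np.degrees(np.arctan2(u[1],u[0])-np.arctan2(M[1,1],M[0,1]));print('turn about z deg',j,j+180,j-180)
print(o['ee_pos'])
E
```

```text
[[-0.     0.362  0.932]
 [-0.001  0.932 -0.362]
 [-1.    -0.001 -0.   ]]
y axis [0.2924789  0.95627198] yaw -0.2968180660735915
0 [0.5473 0.1727]
1 [0.5224 0.0914]
2 [0.4976 0.0101]
3 [ 0.4727 -0.0711]
press [0.5148 0.0049]
turn about z deg 4.238286120357489 184.2382861203575 -175.7617138796425
[0.19920877 0.51241157 0.20495464]
```

Call:
{"op": "jog_arm", "data": {
  "rows": [0.013,-0.021,0,0,0,4.2,1,0.013,-0.021,0,0,0,0,1,0.013,-0.021,0,0,0,0,1,0.013,-0.021,0,0,0,0,1,0.013,-0.021,0,0,0,0,1,0.013,-0.021,0,0,0,0,1,0.013,-0.021,0,0,0,0,1,0.013,-0.021,0,0,0,0,1],
  "squeeze": 10
}}

```text
time_s: 0.77
ee_pos: [0.3036, 0.3435, 0.2053]
eef_rot: [-2.077, 1.57, -2.375]
force: [1.0, -0.0, 0.3]
grip_width: 0.0443
```

Call:
{"op": "jog_arm", "data": {
  "rows": [0.013,-0.021,0,0,0,0,1,0.013,-0.021,0,0,0,0,1,0.013,-0.021,0,0,0,0,1,0.013,-0.021,0,0,0,0,1,0.013,-0.021,0,0,0,0,1,0.013,-0.021,0,0,0,0,1,0.013,-0.021,0,0,0,0,1,0.013,-0.021,0,0,0,0,1]
}}

```text
time_s: 1.43
ee_pos: [0.4077, 0.1754, 0.2053]
eef_rot: [-2.461, 1.571, -2.759]
force: [0.1, 0.8, 0.1]
grip_width: 0.0003
```

Call:
{"op": "jog_arm", "data": {
  "rows": [0.013,-0.021,0,0,0,0,1,0.013,-0.021,0,0,0,0,1,0.013,-0.021,0,0,0,0,1,0.013,-0.021,0,0,0,0,1,0.013,-0.021,0,0,0,0,1,0.013,-0.021,0,0,0,0,1,0.013,-0.021,0,0,0,0,1,0.013,-0.021,0,0,0,0,1]
}}

```text
time_s: 2.1
ee_pos: [0.5117, 0.0075, 0.2052]
eef_rot: [-2.942, 1.57, 3.044]
force: [-0.4, 0.4, -0.1]
grip_width: 0.0006
```

Call:
{"op": "jog_arm", "data": {
  "rows": [0,0,0,0,0,0,1,0,0,0,0,0,0,1]
}}

```text
time_s: 2.27
ee_pos: [0.5113, 0.0079, 0.2049]
eef_rot: [-2.951, 1.57, 3.033]
force: [0.3, -0.1, 0.7]
grip_width: 0.0004
```

Call:
{"op": "jog_arm", "data": {
  "rows": [0.003,-0.003,-0.015,0,0,0,1,0,0,-0.015,0,0,0,1,0,0,-0.015,0,0,0,1,0,0,-0.015,0,0,0,1,0,0,-0.015,0,0,0,1,0,0,-0.01,0,0,0,1,0,0,-0.006,0,0,0,1,0,0,0,0,0,0,1]
}}

```text
time_s: 2.93
ee_pos: [0.5137, 0.0061, 0.1136]
eef_rot: [-2.946, 1.569, 3.04]
force: [-0.3, 0.0, 0.0]
grip_width: 0.0003
```

```bash
python3 - <<'E'
from h import *
for n in("top","side"):
    p,d=ctrl.camera(n)
    q=p[180:340,185:390] if n=="top" else p[140:340,150:400]
    f=3.0;cv2.imwrite(f"pics/{n}1z.png",cv2.resize(q,None,fx=f,fy=f,interpolation=cv2.INTER_CUBIC)[:,:,::-1])
E
```

```text
(no output)
```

View pics/side1z.png

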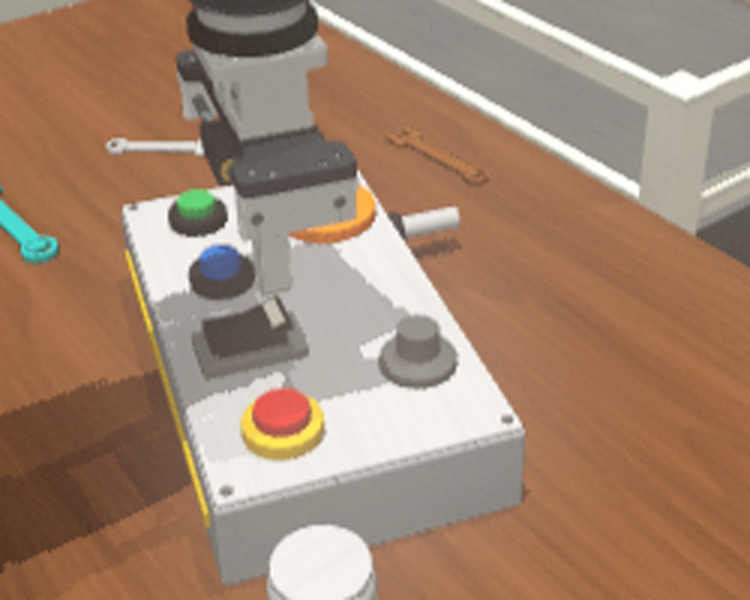

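The side view shows the shut fingertips hovering just above the striped end of the rocker, near (275,290) in the zoom. They clear everything else, so I press down now.

Call:
{"op": "jog_arm", "data": {
  "rows": [0.001,-0.001,-0.005,0,0,0,1,0,0,-0.004,0,0,0,1,0,0,-0.003,0,0,0,1,0,0,-0.002,0,0,0,1,0,0,0,0,0,0,1]
}}

```text
time_s: 3.45
ee_pos: [0.5152, 0.0046, 0.1001]
eef_rot: [-2.94, 1.57, 3.045]
force: [0.4, -1.4, -0.3]
grip_width: 0.0006
```

Call:
{"op": "jog_arm", "data": {
  "rows": [0,0,-0.002,0,0,0,1,0,0,-0.002,0,0,0,1,0,0,-0.002,0,0,0,1,0,0,-0.001,0,0,0,1,0,0,0,0,0,0,1]
}}

```text
time_s: 3.87
ee_pos: [0.5153, 0.0046, 0.0933]
eef_rot: [2.844, 1.571, 2.547]
force: [1.4, 0.4, 1.6]
grip_width: 0.0
```

Call:
{"op": "jog_arm", "data": {
  "rows": [0,0,-0.001,0,0,0,1,0,0,-0.001,0,0,0,1,0,0,0,0,0,0,1]
}}

```text
time_s: 4.12
ee_pos: [0.5155, 0.0046, 0.0921]
eef_rot: [0.109, 1.57, -0.189]
force: [-1.5, -0.5, 9.6]
grip_width: 0.0005
```

The force jumped to 9.6 N at z = 0.092, which is the height of the "on" end stop. I press slightly more, then lift and check.

Call:
{"op": "jog_arm", "data": {
  "rows": [0,0,-0.0005,0,0,0,1,0,0,0,0,0,0,1,0,0,0.01,0,0,0,1,0,0,0.02,0,0,0,1,0.002,0.02,0.015,0,0,0,1,0.002,0.03,0,0,0,0,1,0.002,0.036,0,0,0,0,1,0,0,0,0,0,0,1]
}}

```text
time_s: 4.78
ee_pos: [0.5209, 0.0949, 0.1361]
eef_rot: [2.399, 1.57, 2.104]
force: [-0.1, 0.2, -0.1]
grip_width: 0.0005
```

```bash
python3 - <<'E'
from h import *
for n in("top","side"):
    p,d=ctrl.camera(n)
    q=p[180:340,185:390] if n=="top" else p[180:300,180:340]
    f=3.0 if n=="top" else 4.5;cv2.imwrite(f"pics/{n}2z.png",cv2.resize(q,None,fx=f,fy=f,interpolation=cv2.INTER_CUBIC)[:,:,::-1])
E
```

```text
(no output)
```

View pics/side2z.png

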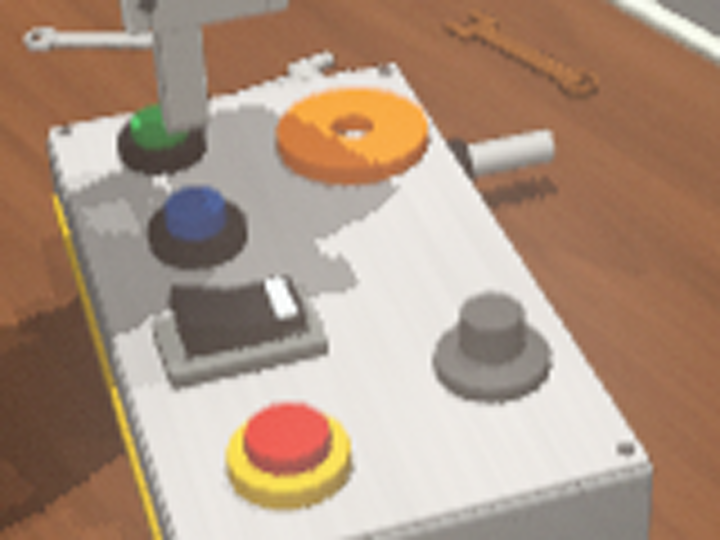

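View pics/top2z.png

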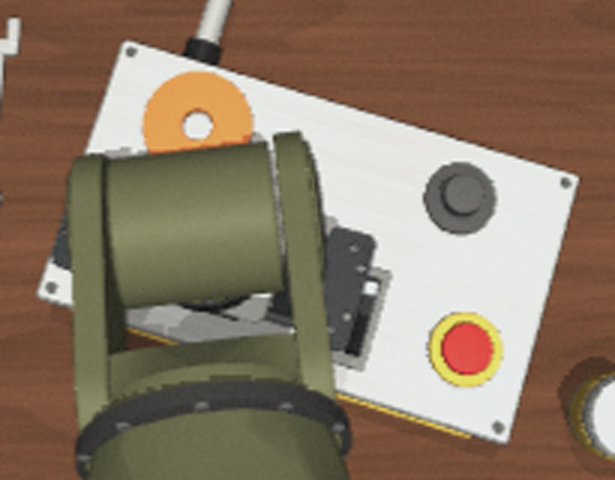

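The rocker is now on: its near half is raised and the striped half level. Blue is next.

Call:
{"op": "jog_arm", "data": {
  "rows": [0.001,-0.004,-0.012,0,0,0,1,0,0,-0.012,0,0,0,1,0,0,-0.008,0,0,0,1,0,0,-0.004,0,0,0,1,0,0,0,0,0,0,1]
}}

```text
time_s: 5.3
ee_pos: [0.5219, 0.086, 0.0991]
eef_rot: [-2.725, 1.569, -3.023]
force: [-0.1, 0.5, 0.5]
grip_width: 0.0002
```

```bash
python3 - <<'E'
from h import *
print(ctrl.get_obs()['ee_pos'])
p,d=ctrl.camera("side");cv2.imwrite(f"pics/side3z.png",cv2.resize(p[180:300,180:340],None,fx=4.5,fy=4.5,interpolation=cv2.INTER_CUBIC)[:,:,::-1])
E
```

```text
[0.52185139 0.08598027 0.09914862]
```

View pics/side3z.png

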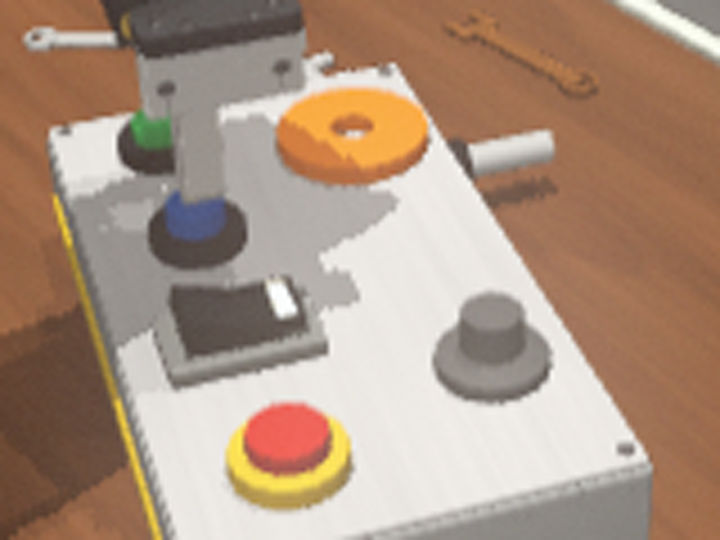

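Call:
{"op": "jog_arm", "data": {
  "rows": [-0.001,0.0045,0,0,0,0,1,0,0,-0.002,0,0,0,1,0,0,-0.002,0,0,0,1,0,0,-0.002,0,0,0,1,0,0,-0.002,0,0,0,1,0,0,-0.002,0,0,0,1,0,0,-0.001,0,0,0,1,0,0,0,0,0,0,1]
}}

```text
time_s: 6.02
ee_pos: [0.5213, 0.0911, 0.0888]
eef_rot: [1.075, 1.571, 0.777]
force: [0.4, 0.7, 0.5]
grip_width: 0.0003
```

Call:
{"op": "jog_arm", "data": {
  "rows": [0,0,-0.001,0,0,0,1,0,0,-0.001,0,0,0,1,0,0,0,0,0,0,1]
}}

```text
time_s: 6.27
ee_pos: [0.5215, 0.0911, 0.0879]
eef_rot: [0.353, 1.57, 0.055]
force: [-4.2, 0.8, 13.7]
grip_width: 0.0006
```

Blue reached its stop at z = 0.088 with 13.7 N. I lift and move over green.

Call:
{"op": "jog_arm", "data": {
  "rows": [0,0,0.005,0,0,0,1,0,0,0.015,0,0,0,1,0,0,0.02,0,0,0,1,0.008,0.025,0,0,0,0,1,0.009,0.028,0,0,0,0,1,0.0085,0.028,0,0,0,0,1,0,0,0,0,0,0,1,0,0,0,0,0,0,1]
}}

```text
time_s: 6.93
ee_pos: [0.5466, 0.1729, 0.1264]
eef_rot: [-2.297, 1.57, -2.593]
force: [-0.6, 0.4, 0.7]
grip_width: 0.0006
```

```bash
python3 - <<'E'
from h import *
print(ctrl.get_obs()['ee_pos'])
p,d=ctrl.camera("side");cv2.imwrite(f"pics/side4z.png",cv2.resize(p[180:300,180:340],None,fx=4.5,fy=4.5,interpolation=cv2.INTER_CUBIC)[:,:,::-1])
m=ctrl.camera_model("side")
for k,(c,s,M) in blobs(p,(185,190,330,330)).items(): print(k,s,dp(m,*c,np.median(d[M])).round(4))
E
```

```text
[0.54660793 0.17286253 0.12642152]
blue [217 224  13   8  79] [0.5182 0.0887 0.0881]
```

View pics/side4z.png

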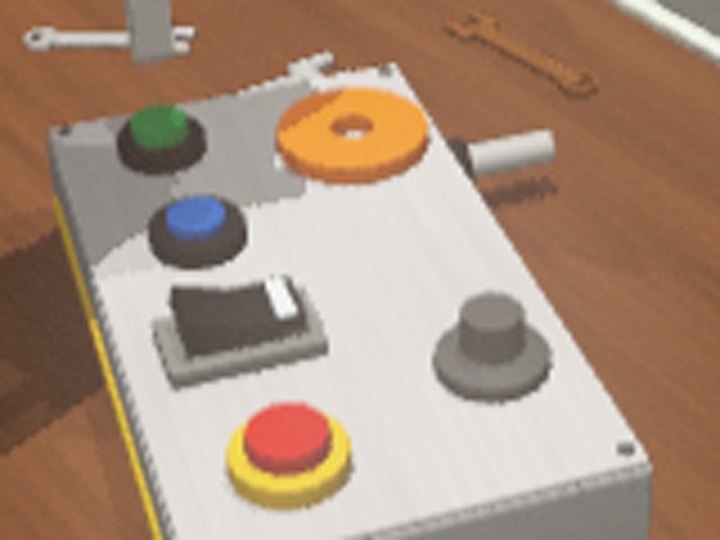

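Blue is in: its top measures 0.088. Green next.

Call:
{"op": "jog_arm", "data": {
  "rows": [0,0,-0.012,0,0,0,1,0,0,-0.011,0,0,0,1,0,0,-0.005,0,0,0,1,0,0,0,0,0,0,1,0,0,0,0,0,0,1]
}}

```text
time_s: 7.4
ee_pos: [0.5466, 0.1717, 0.0984]
eef_rot: [-2.569, 1.57, -2.867]
force: [0.4, 0.3, -0.1]
grip_width: 0.0005
```

Call:
{"op": "jog_arm", "data": {
  "rows": [0,0,-0.004,0,0,0,1,0,0,-0.003,0,0,0,1,0,0,-0.003,0,0,0,1,0,0,-0.002,0,0,0,1,0,0,-0.001,0,0,0,1,0,0,0,0,0,0,1]
}}

```text
time_s: 7.9
ee_pos: [0.547, 0.1721, 0.0863]
eef_rot: [0.277, 1.57, -0.02]
force: [-0.1, -1.5, 4.9]
grip_width: 0.0004
```

Call:
{"op": "jog_arm", "data": {
  "rows": [0,0,-0.001,0,0,0,1,0,0,-0.0005,0,0,0,1,0,0,0,0,0,0,1]
}}

```text
time_s: 8.15
ee_pos: [0.5472, 0.1721, 0.086]
eef_rot: [0.365, 1.569, 0.068]
force: [-5.5, -3.0, 16.2]
grip_width: 0.0006
```

Green is at its stop, with 16 N at z = 0.086. I hold it for about a second.

Call:
{"op": "jog_arm", "data": {
  "rows": [0,0,0,0,0,0,1,0,0,0,0,0,0,1,0,0,0,0,0,0,1,0,0,0,0,0,0,1,0,0,0,0,0,0,1,0,0,0,0,0,0,1,0,0,0,0,0,0,1,0,0,0,0,0,0,1]
}}

```text
time_s: 8.82
ee_pos: [0.5472, 0.1721, 0.086]
eef_rot: [0.401, 1.569, 0.104]
force: [-5.5, -3.0, 16.5]
grip_width: 0.0004
```

Call:
{"op": "jog_arm", "data": {
  "rows": [0,0,0,0,0,0,1,0,0,0,0,0,0,1,0,0,0.008,0,0,0,1,0,0,0.015,0,0,0,1,0,0,0.025,0,0,0,1,0,0,0.03,0,0,0,1,0,0,0.03,0,0,0,1,0,0,0,0,0,0,1]
}}

```text
time_s: 9.48
ee_pos: [0.5485, 0.1727, 0.1984]
eef_rot: [0.549, 1.563, 0.251]
force: [1.2, -0.1, 1.4]
grip_width: 0.0003
```

```bash
python3 - <<'E'
from h import *
o=ctrl.get_obs();print(o['ee_pos'],o['force'])
p,d=ctrl.camera("side");cv2.imwrite(f"pics/side5z.png",cv2.resize(p[160:390,130:400],None,fx=2.6,fy=2.6,interpolation=cv2.INTER_CUBIC)[:,:,::-1])
m=ctrl.camera_model("side")
for k,(c,s,M) in blobs(p,(185,190,330,330)).items(): print(k,s,dp(m,*c,np.median(d[M])).round(4))
E
```

```text
[0.54852904 0.17265473 0.19835528] [ 1.15727534 -0.09153648  1.40620163]
blue [217 224  13   8  79] [0.5178 0.0879 0.0887]
```

View pics/side5z.png

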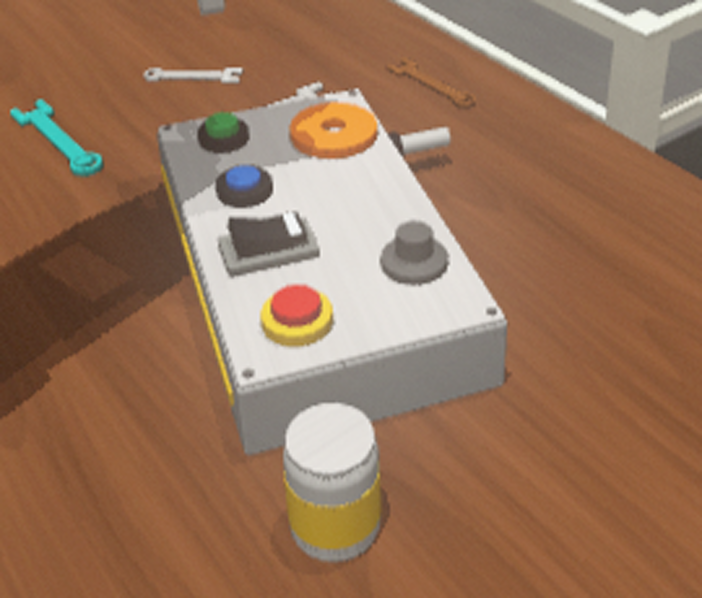

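The final view shows the rocker on, blue in, green back up, red untouched, and the loose parts unmoved. The fingers are clear.

```bash
python3 -c "
from station import ctrl
print(ctrl.hand_in())"
```

```text
the job is handed in; nothing more can be done
None
```

The dust extraction start sequence is done and handed in at about 9.5 s, well under the 48 s limit. I pressed all three controls in order with the shut fingertips.

| Control | Result | Fingertip height at stop | Force at stop |
|---|---|---|---|
| Rocker, striped end | on | 0.092 m | about 10 N |
| Blue button | fully in, stays in | 0.088 m | about 14 N |
| Green button | fully down for about 1 s, then released | 0.086 m | about 16 N |

**Last checks:** The final side picture shows the rocker on and the blue button in, with its top measured at 0.088–0.089 m. The green button looks back up, and the red button was never touched. The hub, disc, can and wrench appear where they were, and the fingers are clear, about 0.1 m above the controls.

**Not measured or in disagreement:**
- **Green button:** I judged it up by eye. In the last picture it lay in shadow, so my colour measurement did not find it.
- **Cameras:** The side camera placed the buttons 3–5 mm from where the top camera did. I used the top camera's positions, which fit the 85 mm row spacing, and all three presses reached their expected stop heights.

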